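# Pack the painted block, shut the carton and scan its label

### The job

Lay the blue-flowered ceramic block flat in the empty half of the open carton (set it down, do not drop it) and fold the lid fully shut. Then pick up the scanner, aim its window at the middle of the bar-code label on the lid from about 100 mm away, with the window's width along the label's long side so the scan line crosses every bar, and hold it steady there for two seconds. Finally set the scanner back down, on its underside, on the middle of its rubber mat, without dropping it, and leave the carton shut and the other ware where it stands.

Things in the scene. Friction and masses are not known exactly. Their poses are not given: they have to be found in the camera images.
- block: The painted ceramic block: white glaze, blue band near its foot, three blue flowers on top. A rounded cuboid 120 (x) x 45 (y) x 50 (z) mm, about 350 g. Origin at the centre of its underside, x along its length, z up.
- carton: Open cardboard carton, fixed, outside 165 (its x) x 190 (y) x 66 mm (z), walls and floor 5 mm thick. Origin at the centre of its underside, z up. Turned so that its +x points roughly to world -y and its +y roughly to world +x. The lid is hinged on the +x rim. The half by the hinge holds a fixed packed block (x 27 to 73 mm, top at z = 55) behind a divider (x 20 to 23 mm, top at z = 63).
- bay (a point): Centre of the floor of the carton's empty half, at x = -29, y = 0, z = 5 mm of the carton, same axes. The empty half is 97 mm (x) by 180 mm (y) and 61 mm deep to the rim: the block goes here, its length along y.
- hinge (a point): Middle of the lid's hinge line, at x = 82.5, y = 0, z = 66.5 mm of the carton. Its axes turn with the lid: the lid reaches from here 165 mm along -x to its free edge, 95 mm either way along y, and is 8 mm thick towards +z (outer face).
- lid (a joint): Angle (rad) of the lid: 0 shut flat on the rim, 1.57 upright, up to 1.95 leaning back from the opening. A cardboard panel 165 mm from hinge to free edge, 190 mm wide, 8 mm thick, 120 g, on a stiff crease: it stays where it is left, turns with 1 to 2 N at its free edge, has no latch. Push it over from behind, by its outer face near the free edge, and down until flat.
- label (a point): Centre of the white 90 x 50 mm label with black bars on the lid's outer face. x runs along the 90 mm side (the bars stand side by side along it), z points out of the lid (up when shut). It lies 82.5 mm from the hinge line and 20 mm from the lid's middle towards the carton's +y. The shut lid's top is 75 mm above the table.
- scanner: Hand-held bar-code scanner, 220 g, lying on its mat. Origin on its underside, x forward, z up. A black straight handle runs from x = -100 to +35 mm, 34 mm wide (y), 44 mm high (z 0 to 44); at the front an orange head 64 mm wide, from x = 15 to 85 mm and z = 5 to 75 mm. It balances near x = -17 mm: grip the handle across its width near x = -20 mm, z = 30 mm.
- window (a point): Centre of the scanner's amber reading window, on the head's lower front face, at x = 67.7, y = 0, z = 22.3 mm of the scanner. Its x axis is the line of sight, which looks forward and 45 degrees down when the scanner is level; its y axis is the scanner's y, the direction of the window's width and of the scan line.
- mat: Green rubber mat, fixed, 240 x 130 mm, 3 mm thick, on which the scanner lies. Origin at the centre of its underside.
- blank: Unpainted dull white block of the same size as the painted one. Bystander: leave it.
- mug: White mug, 84 mm across, 100 mm high. Bystander. Origin at the centre of its underside.
- jar: Green glaze jar with yellow cap, 68 mm across, 85 mm high. Bystander. Origin at the centre of its underside.
- bowl: Blue bowl, 110 mm across, 55 mm high. Bystander. Origin at the centre of its underside.
Not all that is in view belongs to the job. What is shaped like the block but purple is not meant. Leave any yellow look-alike of the scanner alone.

How it is judged:
On the way, in this order (a step that is already met when the one before it is completed fails the run):
1. the block lies flat on the floor of the carton's empty half, let go (x of block in the frame of carton between -0.08 and 0.02 m and y of block in the frame of carton between -0.09 and 0.09 m and z of block in the frame of carton below 0.012 m and angle between block's own z axis and vertical below 0.12 rad and contact force between the fingers and block below 0.1 N and linear speed of block below 0.03 m/s), for 0.2 s.
2. the lid is fully shut (under 0.06 rad) over the block (value of joint lid below 0.06 rad and x of block in the frame of carton between -0.08 and 0.02 m and y of block in the frame of carton between -0.09 and 0.09 m and z of block in the frame of carton below 0.012 m), for 0.2 s.
3. lid shut, the held scanner sees the label 1.5 s: 60-140 mm off, centre within 15 mm of the sight line each way, under 60 deg from its normal, scan line within 0.3 rad of its length, still (value of joint lid below 0.06 rad and x of label in the frame of window between 0.06 and 0.14 m and y of label in the frame of window between -0.015 and 0.015 m and z of label in the frame of window between -0.015 and 0.015 m and angle between the x axis of window and the z axis of label, either way round below 1.05 rad and angle between the y axis of window and the x axis of label, either way round below 0.3 rad and z of window in the frame of label above 0.02 m and linear speed of scanner below 0.02 m/s and angular speed of scanner below 0.2 rad/s and contact force between the fingers and scanner above 0.5 N), for 1.5 s.
At the end, for the whole second after the job is handed in: The painted block lies in the carton's empty half with its underside within 7 mm of the carton's floor, the lid is shut (under 0.06 rad), and the scanner lies still on its underside, let go, on its mat with its origin within 60 mm of the mat's centre (all of step 2 and horizontal distance between scanner and mat below 0.06 m and z of scanner in the frame of mat below 0.01 m and angle between scanner's own z axis and vertical below 0.15 rad and linear speed of scanner below 0.02 m/s and contact force between the fingers and scanner below 0.1 N); the robot touches nothing.
It fails at once if a bystander (blank block, mug, jar or bowl) is moved more than 30 mm (distance of any of blank, mug, jar, bowl from where it was at the start of the episode above 0.03 m).
It fails at once if the block or the scanner is dropped (falls faster than 0.6 m/s out of the fingers, a drop of about 20 mm) ((contact force between the fingers and block below 0.1 N and linear speed of block above 0.6 m/s) or (contact force between the fingers and scanner below 0.1 N and linear speed of scanner above 0.6 m/s)).
It also fails if it takes over 66 s, if anything falls off the work surface, if the arm or the gripper's body presses on something with over 40 N, if the wrist force passes 120 N, or if a joint passes its speed limit or range.

### The arm

A 6-joint arm with a two-finger parallel gripper is mounted at the origin on the work surface. World frame = base frame: x ahead of the robot, y to its left, z up, the work surface at z = 0. Lengths are in m, angles in rad, forces in N, time in s.
With the tool pointing down it reaches from about 0.275 to 0.725 m from the base axis. Payload 15.9 kg.
Tool frame: the origin (TCP) lies at the centre of the arm's flange, where the gripper is bolted on; the fingertips stand 173 mm ahead of it and the grasp point (between the pads) lies 155 mm ahead of it; z points along the fingers, y is the line along which they close (so a half turn about z gives the same grasp; the last joint's range is limited). The gripper opens to 85 mm and grips with 20 to 120 N. Pads are 22 mm wide; open, the fingers measure 114 mm over their backs; the gripper's body (76 mm by 85 mm) begins 54 mm behind the grasp point. The pads swing forward as they close: fully open they stand 13 mm farther back than shut.
Start: joints at [-1.129, 0.213, -0.034, 1.323, 0, 1.571], TCP at [0.214, -0.452, 0.405] pointing down, gripper open.
Joint ranges: [-2.98, 2.98], [-0.74, 1.72], [-1.14, 1.35], [-2.1, 2.04], [-1.57, 1.44], [-3.14, 3.14]. Speed limits (rad/s): [1.89, 1.89, 2.39, 2.57, 3.14, 3.14].

### API

Orientations are given as a unit quaternion [x, y, z, w].
In Python, from station import r, fingers, snapshot, get_calibration, sensors gives the robot as it stands. The module is installed in compiled form; this text tells all that it offers. Calls block until the motion is done:
- r.goto(position, orientation): joint-space move of the TCP to a pose.
- r.line_to(position, max_speed=0.15, rot=None): straight line of the TCP; rot=None keeps the orientation; max_speed is the mean speed in m/s.
- r.movej(angles): joint-space move.
- fingers.grip(opening, strength=None): opening from 0.0 (shut) to 1.0 (fully open); strength is the grip in N (None keeps the last); returns when the fingers have stopped.
- r.wait(seconds).
- r.inverse_kinematics(position, orientation): joint angles nearest the present ones, or None.
- snapshot(name): name is "scene" or "top" or "wrist"; returns the picture (420x560x3 uint8, red, green, blue); there is no depth.
- get_calibration(name): a dict with "fov_y" (degrees; the focal length in pixels is half the picture's height over the tangent of half this angle, whatever the lens; pixels are square), "cx", "cy" (the principal point, pixels), "dist" ([k1, k2, p1, p2, k3] as OpenCV has them; the pictures are not rectified), "T" (4x4, takes a point from camera to world coordinates); the wrist camera has in their place "hand_eye" (4x4, takes a point from camera to tool coordinates, whose origin is the TCP and whose axes are the flange's). Camera axes: x right, y up, looking along -z (the intrinsics and any distortion apply to the point x, -y, -z); pixel columns grow to the right and rows downward; lengths in m; the calibration is good to about 2 mm. A picture is of the moment at which its call begins: read the wrist's pose just before it. get_calibration takes no time and is no camera call.
A pose or a line that the arm cannot do raises r.Unreachable and nothing moves.
- r.close_job(): hands the job in; it is judged then, once.
Readings, each from a call of its own:
- sensors.read_time_s(): time.
- sensors.read_qpos(): joint angles.
- sensors.read_dq(): joint speeds.
- sensors.read_joint_efforts(): joint torques, N m.
- sensors.read_tcp_pos(): TCP position.
- sensors.read_eef_rot(): TCP orientation.
- sensors.read_wrist_force(): force on the tool from outside, world axes, zero at the start.
- sensors.read_torque(): the same for the moment, N m.
- sensors.read_width(): opening from 0.0 (shut) to 1.0 (fully open).
- sensors.read_grasp_force(): force on a finger pad.
Only numpy, scipy, OpenCV 4.12 (cv2) and the standard library are available. Lean on these libraries where they do the work, as an engineer would, in place of code of your own. Each camera call takes 0.05 s, during which the arm holds its last target. There are 200 camera calls.

## Working session

There is one attempt and no reset: what is moved stays moved. The work goes in short steps, each a Python script; the robot and the scene stay as the last script left them, time stands still between calls to the robot, and variables do not carry over. Pictures are saved under pics/ and viewed, at most 10 in all, crops included, and the job is handed in when it is done.

```bash
mkdir -p pics
python3 - <<'E'
from station import *
import cv2,numpy as np
np.set_printoptions(precision=4,suppress=True)
for n in("scene","top"):
    cv2.imwrite(f"pics/{n}0.png",snapshot(n)[:,:,::-1])
for n in("scene","top","wrist"):print(n,get_calibration(n))
print(sensors.read_time_s(),sensors.read_eef_rot())
E
```

```text
scene {'fov_y': 48.20366742759984, 'cx': 282.16478959083594, 'cy': 217.36714461911382, 'dist': array([-0.047,  0.   ,  0.   ,  0.   ,  0.   ]), 'T': array([[-0.4344, -0.6493,  0.6243,  1.4075],
       [ 0.9005, -0.2978,  0.3169,  0.4963],
       [-0.0198,  0.6998,  0.714 ,  1.0711],
       [ 0.    ,  0.    ,  0.    ,  1.    ]])}
top {'fov_y': 46.93843758772751, 'cx': 277.1489487758001, 'cy': 218.9950689251337, 'dist': array([-0.0216,  0.    ,  0.    ,  0.    ,  0.    ]), 'T': array([[ 0.0145,  0.9898, -0.142 ,  0.3691],
       [-0.9999,  0.0139, -0.0051,  0.0513],
       [-0.0031,  0.1421,  0.9898,  1.2315],
       [ 0.    ,  0.    ,  0.    ,  1.    ]])}
wrist {'fov_y': 64.92507899675934, 'cx': 278.27987367466125, 'cy': 209.3264784845011, 'dist': array([0.0074, 0.    , 0.    , 0.    , 0.    ]), 'hand_eye': array([[-0.0007,  0.9608,  0.2772,  0.0701],
       [ 1.    ,  0.0008, -0.0003,  0.0003],
       [-0.0005,  0.2772, -0.9608,  0.0298],
       [ 0.    ,  0.    ,  0.    ,  1.    ]])}
0.1 [ 0.9757  0.2191 -0.0001 -0.0005]
```

View pics/top0.png

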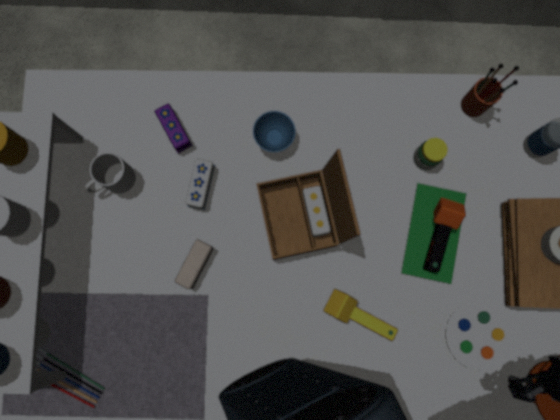

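View pics/scene0.png

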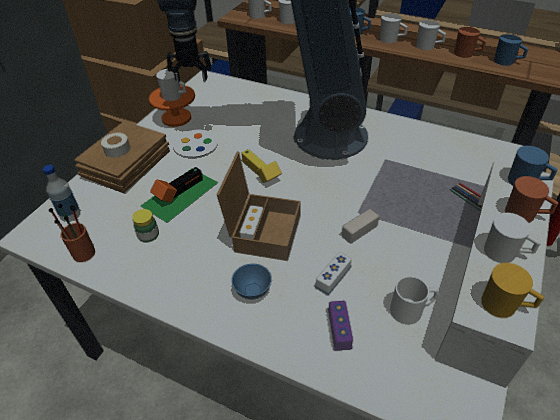

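The top view shows the painted block at about (200,183), with the blank at (195,264). The open carton's rim spans roughly (259,184) to (357,237), with the lid on its right side. The mat is at (435,233), with the scanner's head at (449,213) and its handle end at (432,268). The scene view agrees; the yellow tool and purple block are decoys.

```bash
cat > h.py <<'E'
from station import *
import cv2,numpy as np
from scipy.spatial.transform import Rotation as Ro
np.set_printoptions(precision=4,suppress=True)
def down(a): return (Ro.from_euler('z',a)*Ro.from_euler('x',np.pi)).as_quat()
def tcpT():
    T=np.eye(4);T[:3,:3]=Ro.from_quat(sensors.read_eef_rot()).as_matrix();T[:3,3]=sensors.read_tcp_pos();return T
def shot(n,f):
    T=tcpT() if n=="wrist" else None
    im=snapshot(n);cv2.imwrite(f"pics/{f}.png",im[:,:,::-1])
    if T is not None: np.save(f"pics/{f}.npy",T@get_calibration(n)["hand_eye"])
    return im
def cast(n,px,z,T=None):
    c=get_calibration(n);T=c["T"] if T is None else T
    f=210/np.tan(np.radians(c["fov_y"]/2));K=np.array([[f,0,c["cx"]],[0,f,c["cy"]],[0,0,1]])
    p=cv2.undistortPoints(np.array(px,float).reshape(-1,1,2),K,c["dist"])[:,0]
    d=np.c_[p[:,0],-p[:,1],-np.ones(len(p))]@T[:3,:3].T
    o=T[:3,3];return o+d*((z-o[2])/d[:,2])[:,None]
E
python3 - <<'E'
from h import *
px=lambda *p:cast("top",p[:-1],p[-1])
print("block",px((200,183),.05),"rim",px((259,184),(276,258),(357,237),.066),"mat",px((435,233),.003))
b=px((200,183),.05)[0]; c=px((308,212),.066)[0]; m=px((437,240),.02)[0]
for n,p in(("m",m),("c",c),("b",b)):
    h=.45 if n=="c" else .4
    x,y=p[:2]
    if n=="c": y+=.03
    a={"m":-.1,"c":0,"b":0}[n]
    for x in (x,x-.05,x-.1):
        try: r.goto([x,y,h],down(a));break
        except r.Unreachable: print("unreach",n,x)
    shot("wrist","w"+n); print(n,p,tcpT()[:3,3],sensors.read_qpos(),sensors.read_time_s())
ims=[cv2.imread(f"pics/w{n}.png") for n in "cb"]
cv2.imwrite("pics/wcb.png",np.hstack([cv2.resize(i,(400,300)) for i in ims]))
E
```

```text
block [[0.6267 0.2513 0.05  ]] rim [[ 0.6227  0.1032  0.066 ]
 [ 0.4415  0.0586  0.066 ]
 [ 0.495  -0.1367  0.066 ]] mat [[ 0.5149 -0.3468  0.003 ]]
m [ 0.4952 -0.3458  0.02  ] [ 0.4944 -0.3465  0.4001] [-0.6113  0.4358  0.2635  1.3985 -0.0002  2.6308] 1.3
c [ 0.5546 -0.0177  0.066 ] [0.5546 0.0122 0.45  ] [ 0.022   0.3295  0.234   1.4753 -0.     -3.1193] 6.075
b [0.6267 0.2513 0.05  ] [0.6269 0.2498 0.4009] [ 0.3792  0.6091  0.5443  1.505  -0.0003 -2.7609] 7.125
```

View pics/wc.png

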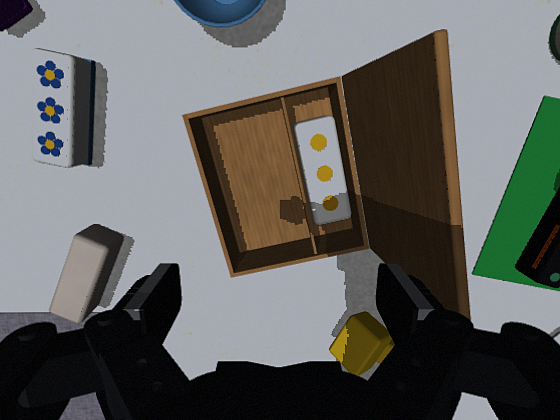

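View pics/wb.png

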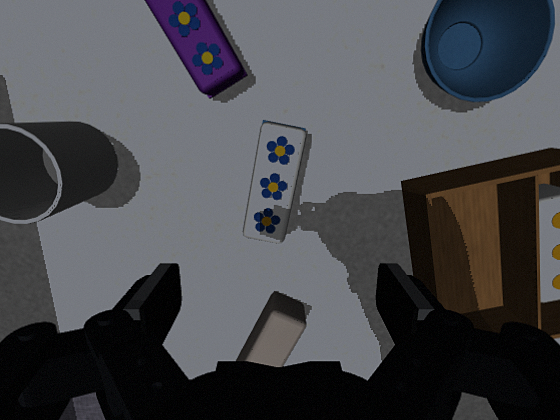

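View pics/wm.png

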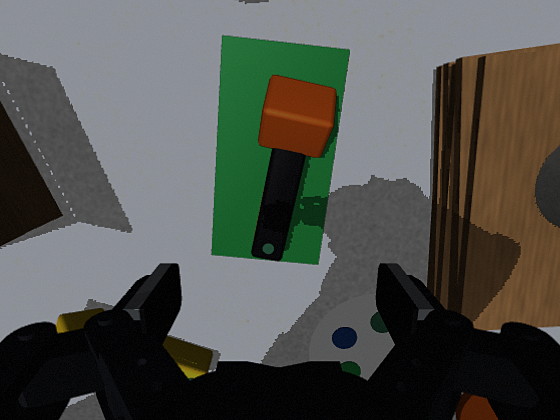

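The wrist pictures give these pixel positions:
- **Carton:** rim corners at (184,116), (341,77), (369,247) and (233,276). The lid's free edge runs from (446,30) to (467,320).
- **Block:** flower centres at (280,150), (273,186) and (267,221).
- **Mat and scanner:** mat corners at (222,36), (350,49), (319,264) and (211,254). The handle axis runs from (288,153) to (266,257).

Run:
```python
from h import *
L=lambda f,p,z:cast("wrist",p,z,np.load(f"pics/{f}.npy"))
R=L("wc",[(184,116),(341,77),(369,247),(233,276)],.066)
print("rim",R,np.linalg.norm(np.diff(R,axis=0),axis=1),R.mean(0))
print("flowers",L("wb",[(280,150),(273,186),(267,221)],.05))
print("flowers from wc",L("wc",[(50,75),(50,110),(50,145)],.05))
print("blockcorners",L("wb",[(263,121),(305,128),(283,242),(243,238)],.05).mean(0))
M=L("wm",[(222,36),(350,49),(319,264),(211,254)],.003);print("mat",M,M.mean(0))
H=L("wm",[(288.5,153.5),(266.5,257)],.047);d=H[0]-H[1];print("handle",H,np.arctan2(d[1],d[0]))
im=cv2.imread("pics/wm.png");hsv=cv2.cvtColor(im,cv2.COLOR_BGR2HSV)
m=(hsv[...,2]<45)*np.uint8(255);m[265:]=0;m[:150]=0;m[:,:245]=0;m[:,310:]=0
c=max(cv2.findContours(m,0,2)[0],key=cv2.contourArea);print(cv2.minAreaRect(c))
im=cv2.imread("pics/wb.png");hsv=cv2.cvtColor(im,cv2.COLOR_BGR2HSV)
m=cv2.inRange(hsv,(15,100,60),(35,255,255));m[:130]=0;m[240:]=0;m[:,:240]=0;m[:,310:]=0
print(cv2.connectedComponentsWithStats(m)[3])
```

```text
rim [[ 0.6231  0.1088  0.066 ]
 [ 0.6604 -0.0512  0.066 ]
 [ 0.4774 -0.0929  0.066 ]
 [ 0.4407  0.0654  0.066 ]] [0.1642 0.1877 0.1626] [0.5504 0.0075 0.066 ]
flowers [[0.6642 0.2479 0.05  ]
 [0.6289 0.2549 0.05  ]
 [0.5924 0.2612 0.05  ]]
flowers from wc [[0.6638 0.2488 0.05  ]
 [0.629  0.2556 0.05  ]
 [0.5922 0.2628 0.05  ]]
blockcorners [0.6298 0.2548 0.05  ]
mat [[ 0.6448 -0.3052  0.003 ]
 [ 0.62   -0.4326  0.003 ]
 [ 0.3853 -0.3856  0.003 ]
 [ 0.4115 -0.2571  0.003 ]] [ 0.5154 -0.3451  0.003 ]
handle [[ 0.5268 -0.36    0.047 ]
 [ 0.4205 -0.3267  0.047 ]] -0.3032874289173656
((278.0098571777344, 204.72073364257812), (34.72829818725586, 110.8304443359375), 11.481990814208984)
[[279.5059 209.5266]
 [279.5517 150.5287]
 [272.6914 186.7284]
 [266.2222 220.9206]]
```

```bash
cat >> h.py <<'E'
C=np.array([.5504,.0075]);UX=np.array([np.cos(-1.342),np.sin(-1.342)]);UY=np.array([-UX[1],UX[0]])
MAT=np.array([.5154,-.3451])
def cart(x,y): return C+x*UX+y*UY
def st(): print("t",sensors.read_time_s(),"F",sensors.read_wrist_force(),"w",sensors.read_width(),"g",sensors.read_grasp_force(),tcpT()[:3,3])
E
python3 - <<'E'
from h import *
b=[.629,.255];q=down(np.pi-.183)
r.goto([*b,.155+.10],q); r.line_to([*b,.155+.03],.12)
fingers.grip(.3,40); st()
r.line_to([*b,.155+.14],.15); st()
p=cart(-.029,0);q2=down(np.pi+.229)
r.goto([*p,.155+.14],q2); r.line_to([*p,.155+.06],.12)
z=.155+.045; st(); f0=sensors.read_wrist_force()[2]
while z>.155+.032:
    r.line_to([*p,z],.04)
    if sensors.read_wrist_force()[2]-f0>4: break
    z-=.002
print(z);st();shot("wrist","pl")
E
```

```text
t 11.1167 F [-1.0862  0.5143  5.1907] w 0.5223158760522298 g 42.09268391132355 [0.6293 0.2552 0.1858]
t 12.0 F [-0.3212  0.6384 -4.9564] w 0.5210075600981793 g 41.32190465927124 [0.6287 0.2549 0.2938]
t 13.75 F [ 0.6214  0.5254 -2.53  ] w 0.5204555243129892 g 41.33828938007355 [0.5442 0.036  0.2156]
0.19
t 15.525 F [-2.4677 -3.9636  8.8241] w 0.5172908293654548 g 48.64040546133765 [0.5443 0.0356 0.1909]
```

View pics/pl.png

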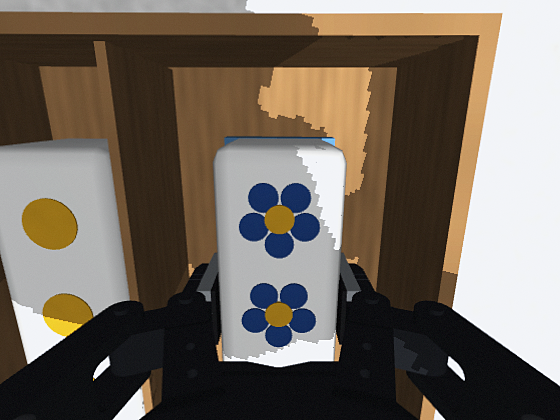

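The block is centred in the bay and touched the floor at the expected height. Next I'll release it, withdraw and fold the lid.

Run:
```python
from h import *
p=cart(-.029,0);q2=down(np.pi+.229)
fingers.grip(.66); st()
r.line_to([*p,.19+.09],.1); r.line_to([*p,.45],.3)
fingers.grip(0.0)
s=cart(.20,0); r.line_to([*s,.45],.25)
def P(th,rr=.14,dz=0):
    u=.0825-rr*np.cos(th)+.008*np.sin(th)+.015; z=.0665+rr*np.sin(th)+.008*np.cos(th)+dz
    return [*cart(u,0),z+.173]
r.line_to([*s,P(1.9)[2]],.2);st()
mx=0
for th in np.r_[np.arange(1.9,.05,-.15),0]:
    r.line_to(P(th),.15); f=sensors.read_wrist_force(); mx=max(mx,np.linalg.norm(f))
print("max",mx);st()
r.line_to(P(0,dz=-.002),.03);st()
r.line_to(P(0,dz=.1),.2)
r.wait(.1)
shot("scene","lid");shot("top","lidtop")
im=np.hstack([cv2.imread("pics/lid.png")[120:300,100:400],cv2.imread("pics/lidtop.png")[120:300,200:400]])
cv2.imwrite("pics/lidc.png",cv2.resize(im,(800,288)))
```

```text
t 15.85 F [-1.0747 -4.6778 15.7497] w 0.6587283381100459 g 18.724713054980384 [0.5448 0.0354 0.1915]
t 19.8083 F [-0.2152  0.3439  0.4906] w -0.0023828494909095537 g 0.0 [ 0.5958 -0.1865  0.3706]
max 1.695097247852521
t 24.0417 F [ 0.165  -0.1895  0.3278] w -0.0029923529363231702 g 0.0 [0.5412 0.0487 0.2484]
t 24.2917 F [-7.5804 -0.6628 24.0193] w -7.937932811836179e-05 g 12.160754824290052 [0.5411 0.0487 0.2476]
```

View pics/lidc.png

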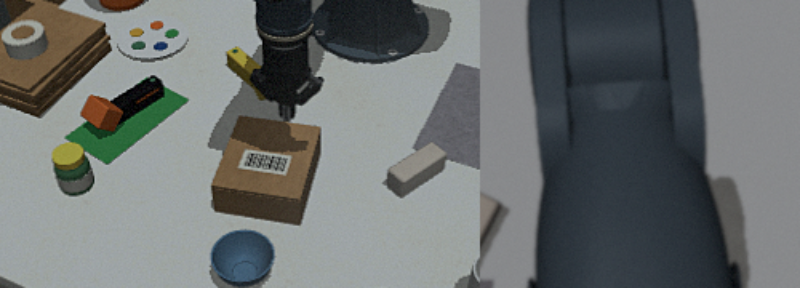

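The lid is shut, and the label is visible at about (266,221) in the scene view. Its long side runs along the carton's x, so the scanner must face along the carton's +y.

Run:
```python
from h import *
lab=cast("scene",[(266,221)],.0745)[0,:2];print("label scene",lab,"model",cart(0,.02))
im=cv2.imread("pics/wm.png");hsv=cv2.cvtColor(im,cv2.COLOR_BGR2HSV)
m=cv2.inRange(hsv,(3,150,60),(14,255,255));m[170:]=0;m[:,380:]=0
c=max(cv2.findContours(m,0,2)[0],key=cv2.contourArea);print("head px",cv2.boundingRect(c),"front top",cast("wrist",[(306,80)],.07,np.load("pics/wm.npy")))
h=-.303;d=np.array([np.cos(h),np.sin(h)])
g=np.array([.4205,-.3267])+.08*d; q=down(np.pi+h)
p0=tcpT()[:3,3]
r.line_to([p0[0],p0[1],.36],.25); fingers.grip(1.0)
r.goto([*g,.155+.15],q); r.line_to([*g,.155+.033],.12)
fingers.grip(.2,60); st()
r.line_to([*g,.155+.033+.07],.1); st()
q2=down(np.pi+.229); t=cart(0,.02-.1584)
r.goto([*t,.155+.20],q2); r.line_to([*t,.155+.0745+.0707-.0223+.03],.08); r.wait(.3); st()
shot("scene","aim");shot("wrist","aimw")
a=cv2.resize(cv2.imread("pics/aim.png")[110:300,120:400],(480,326));b=cv2.resize(cv2.imread("pics/aimw.png"),(320,240))
o=np.zeros((326,800,3),np.uint8);o[:,:480]=a;o[:240,480:]=b;cv2.imwrite("pics/aimc.png",o)
```

```text
label scene [0.5695 0.0171] model [0.5699 0.012 ]
head px (258, 75, 78, 82) front top [[ 0.5897 -0.38    0.07  ]]
t 29.3417 F [-0.5988  1.2463  5.0978] w 0.38739733309481067 g 60.528151988983154 [ 0.497  -0.3507  0.1884]
t 30.1917 F [-0.5138 -0.6074 -2.0658] w 0.38836675688999855 g 59.61902439594269 [ 0.4967 -0.3504  0.2573]
t 32.55 F [ 0.7366 -0.4255 -1.4853] w 0.39119866859746416 g 59.61513340473175 [ 0.4157 -0.0239  0.3082]
```

View pics/aimc.png

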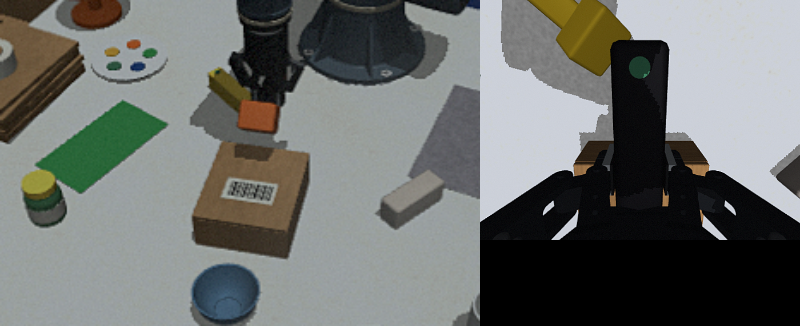

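The scene view shows the scanner held level in front of the carton, its head toward the label at (266,221). The wrist view shows the handle end at about (280,70), so I'll check the grip offset from that before holding.

Run:
```python
from h import *
e=cast("wrist",[(280,70)],.167,np.load("pics/aimw.npy"))[0,:2]
t=tcpT()[:2,3]; off=(e-t)@UY; lat=(e-t)@UX
print("handle end along/lat rel grasp",off,lat,"expected -0.08")
im=cv2.imread("pics/aim.png");m=cv2.inRange(cv2.cvtColor(im,cv2.COLOR_BGR2HSV),(0,0,110),(180,60,255))[195:245,240:295]
ys,xs=np.nonzero(cv2.morphologyEx(m,cv2.MORPH_CLOSE,np.ones((5,5))));c=(xs.mean()+240,ys.mean()+195)
lab=cast("scene",[c],.0745)[0,:2];print(c,lab,cart(0,.02))
L=(lab+cart(0,.02))/2; 
gx=-(off+.1) if abs(off+.08)>.1 else -.1-off   # grasp x in scanner frame
gx=np.clip(gx,-.03,-.01);print("gx",gx)
tt=L-UY*(.0677+.0707-gx)
r.line_to([*tt,tcpT()[2,3]-.0004],.05); r.wait(2.6); st()
```

```text
handle end along/lat rel grasp -0.0834599445986597 -0.00016509055610402842 expected -0.08
(np.float64(263.13127413127415), np.float64(216.62741312741312)) [0.557 0.001] [0.5699 0.012 ]
gx -0.016540055401340306
t 35.5167 F [ 0.3078 -0.1636 -1.6846] w 0.3873335138050249 g 59.65462803840637 [ 0.4125 -0.0286  0.3077]
```

The label mask in that last step caught pixels outside the label and biased the aim, so I'll hold again on the hand-read centre. Then the scanner goes back on the mat.

Run:
```python
from h import *
gx=-.0175; L=np.array([.5697,.014])
tt=L-UY*(.0677+.0707-gx); z=tcpT()[2,3]
r.line_to([*tt,.3077],.04); r.wait(2.8); st()
r.line_to([*tt,.155+.20],.1)
h=-.2;d=np.array([np.cos(h),np.sin(h)]);g=MAT+gx*d;q=down(np.pi+h)
r.goto([*g,.155+.12],q); r.line_to([*g,.155+.05],.1); r.wait(.2);st()
f0=sensors.read_wrist_force()[2]; z=.155+.038
while z>.155+.029:
    r.line_to([*g,z],.03)
    if sensors.read_wrist_force()[2]-f0>4: break
    z-=.0015
print(z);st()
fingers.grip(.75);r.wait(.3);st()
r.line_to([*g,.155+.15],.12);r.line_to([*g,.42],.2)
q0=[-1.129,.213,-.034,1.323,0,0]
r.movej([-1.4,*q0[1:]]);r.wait(.3)
st();shot("top","end");shot("scene","ends")
o=np.hstack([cv2.imread("pics/end.png")[90:310,90:490],cv2.imread("pics/ends.png")[100:320,80:480]])
cv2.imwrite("pics/endc.png",o)
```

```text
t 38.6917 F [-0.5445 -1.1104 -1.6143] w 0.3914316920740131 g 59.65363919734955 [ 0.4179 -0.0214  0.3077]
t 41.65 F [ 0.2299  0.5774 -1.1772] w 0.391865669453966 g 59.63207244873047 [ 0.4984 -0.3418  0.2056]
0.187
t 43.2 F [-8.1997  5.6525 21.9864] w 0.3898849167428268 g 62.707343101501465 [ 0.4981 -0.3416  0.1884]
t 43.9 F [-0.2036 -0.0115  0.4846] w 0.7503761250087085 g 0.0 [ 0.4982 -0.3416  0.187 ]
t 47.675 F [-0.7368  0.3981  0.3266] w 0.7480426455467216 g 0.0 [ 0.0854 -0.493   0.4048]
```

View pics/endc.png

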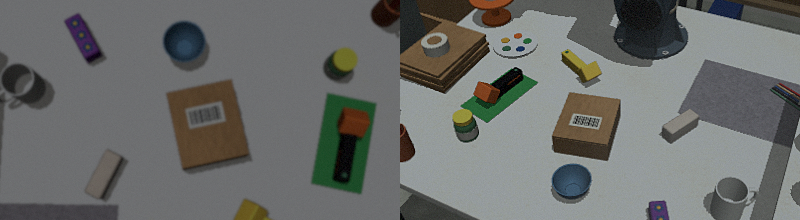

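The final views show the carton shut with its label at (296,205) in the top view. The scanner lies on the mat and the bystanders haven't moved. One last check of the label position before handing in.

Run:
```python
from h import *
print(cast("top",[(296,205)],.0745),cast("scene",[(266,221)],.0745),sensors.read_time_s())
```

```text
[[0.5701 0.012  0.0745]] [[0.5695 0.0171 0.0745]] 47.775
```

Both views agree with the point I aimed at, to within about 3 mm.

```bash
python3 -c "
from station import *
print(r.close_job())"
```

```text
the job is handed in; nothing more can be done
None
```

I handed the job in at about 48 s: the block was set down in the carton, the lid is shut, the scanner was held on the label for over two seconds, and it is back on its mat; no verdict came back, and I did not look at the block between letting it go and shutting the lid.

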